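Empty the tipping pot and present the orange-lidded jar

TASK

The three clean bushings have to go back into their jar. Tip the pot by its red handle until all three are in the blue tray and stand the pot upright again; only then turn the carousel until the jar with the orange lid faces front, centred on the yellow pointer, and keep the carousel gripped and still there: finish while holding it, without letting go. Leave everything else on the bench where it is.

Things in the scene. Friction and masses are not known exactly. Their poses are not given: they have to be found in the camera images.
- stand: Fixed blue tray with two steel posts that carry a tipping metal pot. Origin: on the table straight below the pot's axle; x points the way the pot tips (the tray reaches from x = -50 to +140 mm), y along the axle, z up. The tray is 124 mm wide, its walls 35 mm high and 4 mm thick; the posts stand at x = 0, y = +-58 mm and are 124 mm high. May stand left or right of the robot's centre line, the carousel on the other side, and turned by up to 0.45 rad.
- pot_axle (a point): Centre of the pot's axle, 115 mm above the table, midway between the posts, fixed.
- pot (a joint): Tip angle of the pot: 0 upright (a stop), growing to 2.25 rad (a stop) as its mouth goes over towards the stand's +x. Light friction (about 1.2 N at the handle) keeps it wherever it is left. The pot is an open aluminium cup, 84 mm across the rim, 70 mm high, rim 40 mm above the axle. The bushings slide out when it is tipped nearly all the way, about 2 rad.
- pot_grip (a point): Centre of the pot's red handle: a barrel of 18 mm diameter, 22 mm long, its length along the axle, joined to the rim by a thin arm from the middle. Upright, it lies 66 mm to the stand's -x and 45 mm above the axle (80 mm from it) and it moves with the pot in an arc about the axle, passing over the top. Pinched by its two flat ends (fingers closing along the axle), it can turn between the fingers.
- carousel: The turning part of the carousel: a white disc of 216 mm diameter, top 24 mm above the table, with five clear jars fixed to it (43 mm diameter, on a circle of 78 mm radius, lids' tops 94 mm above the table) around a central post. One jar has an orange lid, the others grey lids. Origin: on the turning axis, 14 mm above the table; x points directly away from the orange-lidded jar, z up. It turns freely either way with light friction (about 0.04 N m).
- knob (a point): Centre of the black round knob on top of the carousel's central post, on its turning axis, 130 mm above the table. The knob is 36 mm in diameter, 30 mm high and fixed to the disc: turning it turns the carousel.
- marked_jar (a point): Centre of the top of the orange lid (45 mm diameter, 12 mm high), 94 mm above the table and 78 mm from the turning axis.
- front_spot (a point): Fixed point in the air, 94 mm above the table and 78 mm from the turning axis on the side of the yellow pointer of the carousel's fixed black base: where the centre of the orange lid's top is when that jar faces front. The pointer (30 mm wide, 12 mm high, its tip 165 mm from the axis) sticks out from under the disc on the robot's side, turned by up to 0.5 rad.
- bushing0_mid (a point): Centre of one of three loose white bushings, tapered, 23 mm diameter, 15 mm high, 15 g; all start in the pot.
- bushing1_mid (a point): Centre of one of three loose white bushings, tapered, 23 mm diameter, 15 mm high, 15 g; all start in the pot.
- bushing2_mid (a point): Centre of one of three loose white bushings, tapered, 23 mm diameter, 15 mm high, 15 g; all start in the pot.
- wheel_a: loose green skateboard wheel lying flat between the two stations, 52 mm diameter, 33 mm high. Bystander, origin at its underside's centre.
- wheel_b: second loose green wheel, 52 mm diameter, 33 mm high, off to the left. Bystander, origin at its underside's centre.
- driver: loose yellow-handled screwdriver lying lengthwise between the two stations, nearer the robot. Bystander.
- riser: loose thin red riser pad with four holes, 55 x 80 x 6 mm, off to the right. Bystander, origin at its underside's centre.
- oil: loose white oil bottle with red cap, 44 mm diameter, 120 mm high, off to the right. Bystander, origin at its underside's centre.
- washer: loose steel washer, 28 mm diameter, 4 mm thick, on the far side between the stations. Bystander, origin at its underside's centre.
- mug: loose blue mug, 80 mm diameter, 90 mm high, on the far left. Bystander, origin at its underside's centre.
Not all that is in view belongs to the job. What is shaped like the stand but turquoise is not meant.

How it is judged (in metres and radians):
On the way, in this order (a step that is already met when the one before it is completed fails the run):
1. the pot is tipped over and all three bushings lie in the tray, the carousel not yet turned (value of joint pot above 1.2 rad and x of bushing0_mid in the frame of stand between -0.048 and 0.138 m and y of bushing0_mid in the frame of stand between -0.06 and 0.06 m and z of each of bushing0_mid, bushing1_mid, bushing2_mid in the frame of stand below 0.036 m and x of bushing1_mid in the frame of stand between -0.048 and 0.138 m and y of bushing1_mid in the frame of stand between -0.06 and 0.06 m and x of bushing2_mid in the frame of stand between -0.048 and 0.138 m and y of bushing2_mid in the frame of stand between -0.06 and 0.06 m and distance of marked_jar from where it was at the start of the episode below 0.03 m), for 0.2 s.
2. the pot is upright again, the bushings in the tray, the carousel not yet turned (value of joint pot below 0.15 rad and x of bushing0_mid in the frame of stand between -0.048 and 0.138 m and y of bushing0_mid in the frame of stand between -0.06 and 0.06 m and z of each of bushing0_mid, bushing1_mid, bushing2_mid in the frame of stand below 0.036 m and x of bushing1_mid in the frame of stand between -0.048 and 0.138 m and y of bushing1_mid in the frame of stand between -0.06 and 0.06 m and x of bushing2_mid in the frame of stand between -0.048 and 0.138 m and y of bushing2_mid in the frame of stand between -0.06 and 0.06 m and distance of marked_jar from where it was at the start of the episode below 0.03 m), for 0.2 s.
3. the orange-lidded jar is at the front and the carousel is held (horizontal distance between marked_jar and front_spot below 0.012 m and contact force between the fingers and carousel above 2 N and angular speed of carousel below 0.1 rad/s), for 0.2 s.
At the end, for the whole second after the job is handed in: The orange lid's centre is within 12 mm (horizontally) of the front spot, the carousel is still (under 0.1 rad/s) and held by the fingers with more than 2 N; the pot is within 0.15 rad of upright and all three bushings lie in the tray. The program ends holding (all of step 3 and value of joint pot below 0.15 rad and x of bushing0_mid in the frame of stand between -0.048 and 0.138 m and y of bushing0_mid in the frame of stand between -0.06 and 0.06 m and z of each of bushing0_mid, bushing1_mid, bushing2_mid in the frame of stand below 0.036 m and x of bushing1_mid in the frame of stand between -0.048 and 0.138 m and y of bushing1_mid in the frame of stand between -0.06 and 0.06 m and x of bushing2_mid in the frame of stand between -0.048 and 0.138 m and y of bushing2_mid in the frame of stand between -0.06 and 0.06 m); the arm keeps its last pose, push and grip.
It fails at once if a bystander is shifted by more than 30 mm (distance of any of wheel_a, wheel_b, driver, riser, oil, washer, mug from where it was at the start of the episode above 0.03 m).
It also fails if it takes over 64 s, if anything falls off the work surface, if the arm or the gripper's body presses on something with over 40 N, if the wrist force passes 120 N, or if a joint passes its speed limit or range.

ROBOT

A 7-joint arm with a two-finger parallel gripper is mounted at the origin on the work surface. World frame = base frame: x ahead of the robot, y to its left, z up, the work surface at z = 0. Lengths are in mm, angles in rad, forces in N, time in s.
With the tool pointing down it reaches from about 400 to 875 mm from the base axis. Payload 4.4 kg.
Tool frame: the origin (TCP) lies midway between the tips of the shut fingers; the grasp point (between the pads) lies ctrl.grip_depth behind it (ctrl.grip_depth is the distance from the TCP to the grasp point, in mm); y points along the fingers, x is the direction in which the jaws open and shut, and the axes are right-handed (so a half turn about y gives the same grasp; the last joint's range is limited). The gripper opens to 85 mm and grips with 20 to 120 N. Pads are 22 mm wide; open, the fingers measure 114 mm over their backs; the gripper's body (76 mm by 85 mm) begins 54 mm behind the grasp point. The pads swing forward as they close: fully open they stand 13 mm farther back than shut.
Start: joints at [1.225, 0.628, 0.038, 1.517, -0.027, 0.996, -0.02], TCP at [179.534, -624.728, 231.313] pointing down, gripper open.
Joint ranges: [-3.06, 3.06], [-0.37, 2.12], [-1.25, 1.32], [0.18, 2.47], [-1.1, 4.24], [0.23, 1.98], [-2.94, 2.94]. Speed limits (rad/s): [2.57, 2.57, 3.14, 3.14, 3.14, 3.14, 3.14].

INTERFACE

Orientations are given as [roll, pitch, yaw] about the fixed x, y, z axes, in that order (R = Rz(yaw) Ry(pitch) Rx(roll)).
In Python, from cell import ctrl gives the robot as it stands. The module is installed in compiled form; this text tells all that it offers.
- The arm moves only by the tool play_rows, never from a script. Its argument "rows" is a list of rows, each a list of 3 entries, a list of its own where there are three numbers: the opening, from 0 (shut) to 1 (fully open), then the shift along the tool's x, y, z in cm, then the turn, a rotation vector about the tool's x, y, z in degrees. A call has exactly 8 rows; each row shifts and turns the commanded pose from where the row before left it, along the tool's axes as they then stand; what a row does not reach is not made up. A row lasts 1/10 s, in which the tool goes at most 50 mm and 8.59 degrees, less where a joint would pass 70% of its speed; a pose out of reach is approached as far as the arm can. A call with a gripper value outside its range is refused whole. The fingers move at their own pace and stop on an object; the grip force is fixed at half the most. Time passes only in rows, so rows that do not move let the fingers close, or fill a call up. It gives the time, the measured TCP pose, the force and the opening at its end, in the units of the state.
- ctrl.read_state(): the state, without advancing time (a new reading comes with each control period).
- ctrl.get_image(name): name is "scene" or "side" or "wrist"; returns a dict with "img" (420x560x3 uint8, red, green, blue), "fx", "fy", "cx", "cy" (pixels), "extrinsics" (4x4, takes a point from camera to world coordinates). Camera axes: x right, y up, looking along -z (the intrinsics and any distortion apply to the point x, -y, -z); pixel columns grow to the right and rows downward; lengths in mm; the calibration is good to about 2 mm. A picture is of the moment at which its call begins. There is no depth.
- ctrl.finish_job(): hands the job in, once; it reports no verdict.
Trained networks look in a picture, given as the dict that the camera call returned (one of the last four; its "shot" number tells which), for a name from the list of things; names that differ only in an ending like _2 or _b are one class to them, and where a whole thing is asked for, a point or a joint stands for the part that bears it (a point fixed in the world has none). Each returns a list of dicts, best first, with "conf" (0 to 1); they miss things now and then, are a little off and sometimes report something else, mostly with a low value. They report only what shows in the picture. A call takes as long as a camera call. They do not tell look-alikes from the thing itself.
- ctrl.regions_of(picture, thing): "pixels" (420x560 bool, what is visible of it) and "centre" ([column, row] as shares, 0 to 1, of the picture: columns of its width, rows of its height, amid what is visible of it).
- ctrl.mark_of(picture, thing): "centre" ([column, row] as shares, 0 to 1, of the picture: columns of its width, rows of its height: a listed point, or the origin of a listed thing).
The state is a dict: "clock": time; "qpos": joint angles; "qd": joint speeds; "tau": joint torques, N m; "eef_pos": TCP position; "tool_rot": TCP orientation; "force": force on the tool from outside, world axes, zero at the start; "torque": the same for the moment, N m; "width": finger opening in mm.
Only numpy, scipy, OpenCV 4.12 (cv2) and the standard library are available. Lean on these libraries where they do the work, as an engineer would, in place of code of your own. Each camera call takes 0.05 s, during which the arm holds its last target.

## Working session

There is one attempt and no reset: what is moved stays moved. The work goes in short steps, Python scripts to look and compute and a tool call to move; the robot and the scene stay as the last step left them, time stands still between calls to the robot, and variables do not carry over. Pictures are saved under pics/ and viewed, and the job is handed in when it is done.

Besides the shell and the picture viewer there is one more tool, called after "Emit:" as a command line: name --argument value ..., lists and objects as JSON in quotes. play_rows: Moves the arm, as the interface text tells. Its arguments: {"type":"object","properties":{"rows":{"type":"array","items":{"type":"array"}}},"required":["rows"]}

```bash
mkdir -p pics
python3 - <<'E'
from cell import ctrl
import cv2,pickle
print(ctrl.read_state(), ctrl.grip_depth)
for n in ["scene","side"]:
    p=ctrl.get_image(n); cv2.imwrite(f"pics/{n}0.png",p["img"][:,:,::-1]); pickle.dump(p,open(f"pics/{n}0.pkl","wb"))
    print(n,p["fx"],p["fy"],p["cx"],p["cy"],p["extrinsics"].tolist(),[k for k in p])
    for t in ["stand","pot_axle","pot_grip","carousel","knob","marked_jar","front_spot"]:
        print(t,[(round(m["conf"],2),round(m["centre"][0]*560),round(m["centre"][1]*420)) for m in ctrl.mark_of(p,t)])
E
```

```text
{'clock': 0.0, 'qpos': array([ 1.22523204,  0.62936763,  0.03844732,  1.51836502, -0.02699742,
        0.99630951, -0.01999948]), 'qd': array([-9.24808938e-05, -2.71425768e-04,  3.40339206e-04,  4.98855948e-04,
       -4.01771115e-04, -6.48085165e-04, -1.38496498e-03]), 'tau': array([ 8.19402194e-04, -5.63412631e+01,  1.22652624e+00, -1.93446243e+01,
        1.09663967e-02,  1.05085579e-02,  1.92891143e-06]), 'eef_pos': array([ 179.33391101, -624.11617043,  230.37621567]), 'tool_rot': array([-1.57082832,  0.00193104, -1.29103442]), 'force': array([-1.04420462, -0.02866211, -0.45294977]), 'torque': array([ 0.01383586, -0.02954317, -0.04138315]), 'width': 85.22041801141611} 18.700000000000003
scene 425.7024657081707 425.7024657081707 281.0665521600292 207.12312349227864 [[0.5828208093554027, -0.65174771034283, 0.48532960577858003, 1100.3670913043052], [0.8124244827096734, 0.4549132562053017, -0.3647196035622559, -446.76706480261237], [0.016922295241275715, 0.6068598284542881, 0.7946287086005632, 1125.140127186863], [0.0, 0.0, 0.0, 1.0]] ['img', 'fx', 'fy', 'cx', 'cy', 'extrinsics', 'sh
[... 276 characters left out ...]
306, 262), (0.56, 202, 252)]
side 477.4124763748253 477.4124763748253 288.1343956704331 213.65175090523283 [[-0.95842842235738, 0.21868061739153508, -0.18328596998897817, 280.00646098331293], [-0.28514428960872257, -0.7106956114270188, 0.6431208922138302, 783.6354483208609], [0.010377539259404165, 0.6686482898173246, 0.7435064029336174, 1028.0550186157266], [0.0, 0.0, 0.0, 1.0]] ['img', 'fx', 'fy', 'cx', 'cy', 'extrinsics', 'shot']
stand [(0.97, 343, 382), (0.79, 233, 314)]
pot_axle [(0.92, 349, 359), (0.75, 230, 291)]
pot_grip [(0.92, 253, 289), (0.87, 384, 360)]
carousel [(0.86, 296, 176), (0.59, 226, 289)]
knob [(0.69, 296, 145)]
marked_jar [(0.78, 312, 142)]
front_spot [(0.85, 321, 163)]
```

View pics/scene0.png

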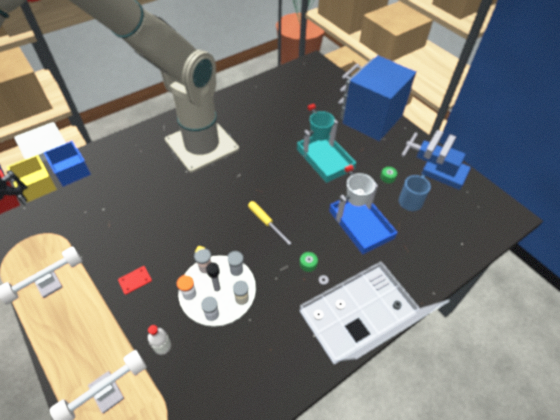

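View pics/side0.png

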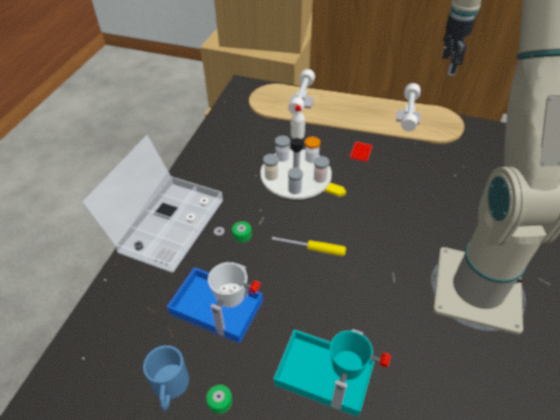

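Scene picture: the blue stand's white pot is at (361,190) with its red handle at (350,169). The turquoise look-alike pot is at (320,125), handle (311,107). The carousel knob is at (212,270), the orange lid at (185,283) and the yellow pointer at about (201,250).
In the side picture the blue stand's handle is at (256,287) and the turquoise one's at (384,360), which I reject.

```bash
cat > h.py <<'E'
import numpy as np, cv2, pickle
from scipy.optimize import least_squares
from scipy.spatial.transform import Rotation as Ro
def proj(p,X):
    X=np.atleast_2d(X); E=np.array(p["extrinsics"]); c=(X-E[:3,3])@E[:3,:3]
    return np.c_[p["cx"]+p["fx"]*c[:,0]/-c[:,2], p["cy"]-p["fy"]*c[:,1]/-c[:,2]]
def ray(p,uv):
    E=np.array(p["extrinsics"]); d=np.array([(uv[0]-p["cx"])/p["fx"],-(uv[1]-p["cy"])/p["fy"],-1.]);d=E[:3,:3]@d
    return E[:3,3],d
def atz(p,uv,z):
    o,d=ray(p,uv); return o+d*(z-o[2])/d[2]
def tri(obs):
    A=np.zeros((3,3));b=np.zeros(3)
    for p,uv in obs:
        o,d=ray(p,uv);d=d/np.linalg.norm(d);M=np.eye(3)-np.outer(d,d);A+=M;b+=M@o
    return np.linalg.solve(A,b)
def marks(ctrl,p,t):
    return [(m["conf"],np.array(m["centre"])*[560,420]) for m in ctrl.mark_of(p,t)]
E
python3 - <<'E'
from cell import ctrl
from h import *
S=ctrl.get_image("scene");D=ctrl.get_image("side")
near={"stand":((356,215),(233,314),0),"pot_axle":((356,193),(230,291),115),"pot_grip":((350,169),(253,289),160),"carousel":((217,287),(296,176),14),"knob":((212,270),(296,145),130),"marked_jar":((185,282),(312,142),94),"front_spot":((202,252),(321,163),94)}
for t,(a,b,z) in near.items():
    ua=min(marks(ctrl,S,t),key=lambda m:np.hypot(*(m[1]-a)))[1]
    ub=min(marks(ctrl,D,t),key=lambda m:np.hypot(*(m[1]-b)))[1]
    print(t,ua.round(1),ub.round(1),"tri",tri([(S,ua),(D,ub)]).round(1),"z=",atz(S,ua,z)[:2].round(1),atz(D,ub,z)[:2].round(1))
for n,p in(("s",S),("d",D)):
    for nm,c in (("pot",near["stand"]),("car",near["carousel"])):
        c=c[0] if n=="s" else c[1]
        x,y=int(c[0]),int(c[1]);w=70
        im=p["img"][max(0,y-w-20):y+w-20,max(0,x-w):x+w,::-1]
        cv2.imwrite(f"pics/{n}_{nm}.png",cv2.resize(im,None,fx=2.8,fy=2.8,interpolation=cv2.INTER_CUBIC))
a=[cv2.resize(cv2.imread(f"pics/{n}_{m}.png"),(390,290)) for n in "sd" for m in("pot","car")]
cv2.imwrite("pics/crops.png",np.vstack([np.hstack(a[:2]),np.hstack(a[2:])]))
E
```

```text
stand [355.4 214.9] [232.1 315.9] tri [573.2 253.1  -6. ] z= [579.5 251.5] [568.2 253.9]
pot_axle [357.6 194.7] [230.5 288.8] tri [570.2 244.3 102.7] z= [578.9 237.3] [564.2 249.9]
pot_grip [347.7 168.5] [252.8 288.7] tri [504.7 257.1 153.6] z= [506.8 251.5] [504.7 262.2]
carousel [218.2 286.7] [296.1 174.3] tri [ 552.6 -252.9   17.6] z= [ 551.7 -251.9] [ 553.  -257.3]
knob [212.8 269.5] [296.  145.1] tri [ 556.6 -258.2  128.4] z= [ 557.7 -258.4] [ 555.9 -256.7]
marked_jar [186.9 283.1] [311.  139.1] tri [ 532.4 -330.9   98. ] z= [ 534.  -328.7] [ 530.8 -339.3]
front_spot [204.1 253.5] [319.5 161.8] tri [ 480.6 -245.9   94.6] z= [ 480.1 -245.9] [ 480.9 -246.4]
```

View pics/crops.png

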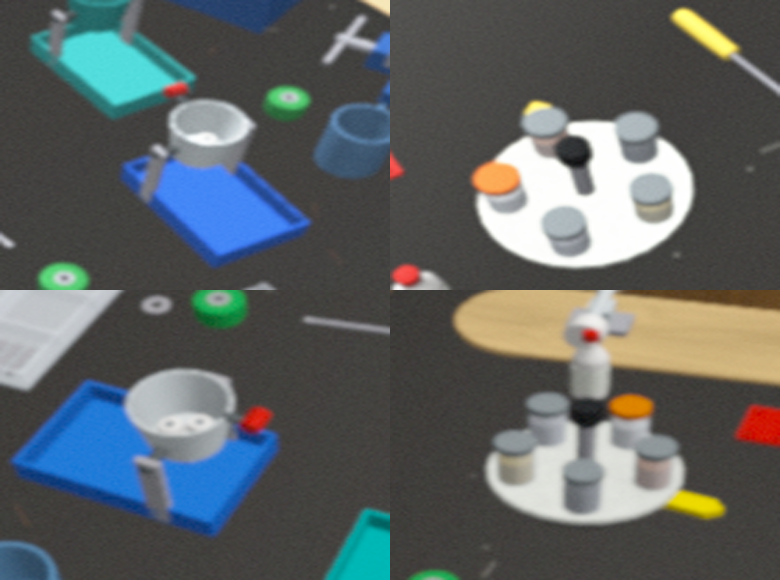

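Run:
```python
from h import *
S=pickle.load(open("pics/scene0.pkl","rb"));D=pickle.load(open("pics/side0.pkl","rb"))
from scipy.optimize import minimize
def blue(p,box):
    h=cv2.cvtColor(p["img"],cv2.COLOR_RGB2HSV)
    m=((h[...,0]>105)&(h[...,0]<125)&(h[...,1]>170)&(h[...,2]>80)).astype(np.uint8)
    dark=(p["img"].max(2)<90).astype(np.uint8)
    k=np.zeros_like(m);x0,y0,x1,y1=box;k[y0:y1,x0:x1]=1
    m&=k
    n,l,st,_=cv2.connectedComponentsWithStats(m); 
    m=np.isin(l,[i for i in range(1,n) if st[i,4]>60]).astype(np.uint8)
    return m,dark&k&~m&1,k
V=[(p,)+blue(p,b) for p,b in((S,(315,160,403,260)),(D,(155,255,275,345)))]
for v in V: print(v[1].sum())
def R(y): c,s=np.cos(y),np.sin(y);return np.array([[c,-s,0],[s,c,0],[0,0,1]])
box=np.array([[x,y,z] for x in(-50,140) for y in(-62,62) for z in(0,35)],float)
def hull(p,q,sc=8):
    X=box@R(q[2]).T+[q[0],q[1],0]
    u=proj(p,X).astype(np.float32); h=cv2.convexHull(u)
    m=np.zeros((420,560),np.uint8); cv2.fillConvexPoly(m,np.round(h*256).astype(np.int32),1,shift=8,lineType=cv2.LINE_8);return m
def cost(q):
    c=0
    for p,m,d,k in V:
        h=hull(p,q); c+=(m&(1-h)).sum()+(h&d).sum()
    return float(c)
best=None
for y in np.arange(-.45,.46,.05):
  for dx in(-10,0,10):
    r=minimize(cost,[572+dx,249,y],method="Nelder-Mead",options=dict(initial_simplex=[[572+dx,249,y],[582+dx,249,y],[572+dx,259,y],[572+dx,249,y+.1]]))
    if best is None or r.fun<best.fun: best=r
print(best.x,best.fun)
for p,m,d,k in V: 
    h=hull(p,best.x);print((m&(1-h)).sum(),(h&d).sum())
q=best.x
o=[]
for i,(p,m,d,k) in enumerate(V):
    im=p["img"][:,:,::-1].copy(); hh,_=cv2.findContours(hull(p,q),0,1); cv2.drawContours(im,hh,-1,(0,255,255),1)
    for X in([0,0,115],[-66,0,160],[0,58,124],[0,-58,124]):
        u=proj(p,np.array(X)@R(q[2]).T+[q[0],q[1],0])[0]; cv2.circle(im,tuple(int(round(a)) for a in u),1,(0,255,0),-1)
    c=[(300,140,420,270),(140,240,290,350)][i]
    o.append(cv2.resize(im[c[1]:c[3],c[0]:c[2]],(400,400)))
cv2.imwrite("pics/fit.png",np.hstack(o))
np.save("stand.npy",q)
```

```text
1745
1314
[ 5.69661767e+02  2.47676823e+02 -1.30981059e-01] 10.0
0 0
0 10
```

View pics/fit.png

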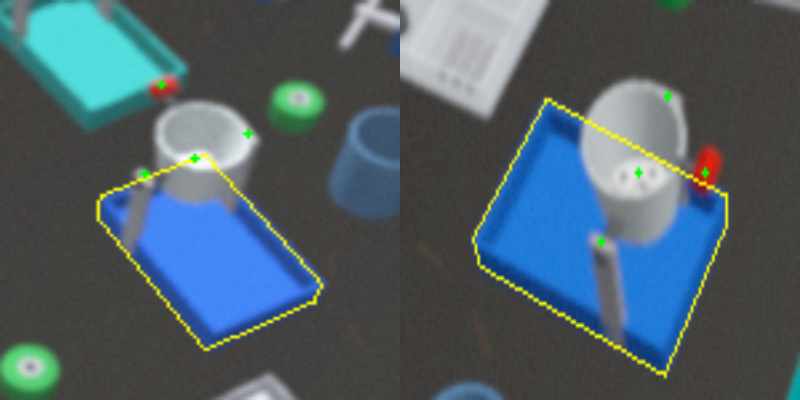

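The fit puts the stand at (569.7, 247.7) with yaw -0.131 and the handle at (504, 256, 160). The red barrel and posts fall on the overlay, so this is the blue stand and not the turquoise one.

Next I swing over along an arc.

Emit:
play_rows --rows '[[1,[0,0,4.4],[0,-4.2,0]],[1,[0,0,4.4],[0,-4.2,0]],[1,[0,0,4.4],[0,-4.2,0]],[1,[0,0,4.4],[0,-4.2,0]],[1,[0,0,4.4],[0,-4.2,0]],[1,[0,0,4.4],[0,-4.2,0]],[1,[0,0,4.4],[0,-4.2,0]],[1,[0,0,4.4],[0,-4.2,0]]]'

```text
clock: 2.4
eef_pos: [479.3, -446.4, 231.3]
tool_rot: [-1.571, -0.001, -0.702]
force: [0.2, -0.1, 0.4]
width: 85.7
```

Emit:
play_rows --rows '[[1,[-0.3,0,4.6],[0,-4.2,0]],[1,[-0.3,0,4.6],[0,-4.2,0]],[1,[-0.3,0,4.6],[0,-4.2,0]],[1,[-0.3,0,4.6],[0,-4.2,0]],[1,[-0.3,0,4.6],[0,-4.2,0]],[1,[-0.3,0,4.6],[0,-4.2,0]],[1,[-0.3,0,4.6],[0,-4.2,0]],[1,[-0.3,0,4.6],[0,-4.2,0]]]'

```text
clock: 3.2
eef_pos: [614.3, -108.4, 231.4]
tool_rot: [-1.571, -0.001, -0.115]
force: [-0.3, -0.1, -0.2]
width: 85.4
```

Emit:
play_rows --rows '[[1,[-0.4,0,4.6],[0,-8.5,0]],[1,[-0.4,0,4.6],[0,-8.5,0]],[1,[-0.4,0,4.6],[0,-8.5,0]],[0.6,[-0.4,0,4.0],[0,-8.5,0]],[0.6,[0,0,3.0],[0,-8.5,0]],[0.6,[0,0,0],[0,-8.5,0]],[0.6,[0,0,0],[0,-8.5,0]],[0.6,[0,0,0],[0,-8.5,0]]]'

```text
clock: 4.0
eef_pos: [567.3, 89.9, 231.5]
tool_rot: [-1.571, 0.0, 1.075]
force: [0.7, -0.1, 0.2]
width: 51.4
```

```bash
cat >> h.py <<'E'
def Rt(s): return Ro.from_euler("xyz",s["tool_rot"]).as_matrix()
def delta(s,tcp,yaw=None,tilt=0):
    """tool-frame shift in cm and turn (deg rotvec) to reach tcp and downward pose of yaw"""
    R=Rt(s); d=R.T@(np.array(tcp)-s["eef_pos"])/10
    r=None
    if yaw is not None:
        T=Ro.from_euler("xyz",[-np.pi/2,0,yaw]).as_matrix()
        r=np.degrees(Ro.from_matrix(R.T@T).as_rotvec()).round(2)
    return d.round(2),r
E
python3 - <<'E'
from cell import ctrl
from h import *
s=ctrl.read_state(); q=np.load("stand.npy"); 
print(s["clock"],s["eef_pos"].round(1),s["tool_rot"].round(3),s["qpos"].round(2),s["width"])
h=np.array([q[0]-66*np.cos(q[2]),q[1]-66*np.sin(q[2]),160]);print(h)
print(delta(s,[h[0],h[1],230],q[2]+np.pi/2))
E
```

```text
4.0 [567.3  89.9 231.5] [-1.571  0.     1.075] [ 0.18  0.58 -0.61  1.72  0.39  0.97  0.5 ] 51.3578725242228
[504.2271071  256.29687624 160.        ]
(array([11.64,  0.14, 13.46]), array([ 3.000e-02, -2.089e+01, -1.000e-02]))
```

Emit:
play_rows --rows '[[0.5,[2.9,0,3.35],[0,0,0]],[0.5,[2.9,0,3.35],[0,0,0]],[0.5,[2.9,0,3.35],[0,0,0]],[0.5,[2.9,0,3.35],[0,0,0]],[0.5,[0,0,0],[0,-7,0]],[0.5,[0,0,0],[0,-7,0]],[0.5,[0,0,0],[0,-6.9,0]],[0.5,[0,0,0],[0,0,0]]]'

```text
clock: 4.8
eef_pos: [505.7, 255.8, 231.2]
tool_rot: [-1.571, -0.0, 1.434]
force: [-0.0, 0.9, 0.0]
width: 42.7
```

Run:
```python
from cell import ctrl
from h import *
s=ctrl.read_state(); q=np.load("stand.npy"); 
print(s["clock"],s["eef_pos"].round(1),s["tool_rot"].round(3),s["qpos"].round(2),s["width"])
h=np.array([q[0]-66*np.cos(q[2]),q[1]-66*np.sin(q[2]),160])
W=ctrl.get_image("wrist");S=ctrl.get_image("scene")
for n,p in(("wrist",W),("scene",S)):
    print(n,[(round(c,2),u.round(1),proj(p,h).round(1)) for c,u in marks(ctrl,p,"pot_grip")])
print(delta(s,[h[0],h[1],160-18.7],q[2]+np.pi/2))
cv2.imwrite("pics/w1.png",W["img"][:,:,::-1])
```

```text
4.8 [505.7 255.8 231.2] [-1.571 -0.     1.434] [-0.07  0.59 -0.71  1.74  0.45  0.98  0.48] 42.71970279611793
wrist [(0.79, array([281.9, 220. ]), array([[284.7, 216.6]])), (0.55, array([286.5, 276.3]), array([[284.7, 216.6]]))]
scene [(0.61, array([315.8, 108.1]), array([[348.3, 167.3]])), (0.56, array([350.4, 169. ]), array([[348.3, 167.3]]))]
(array([0.02, 8.99, 0.16]), array([-0.01, -0.35,  0.01]))
```

View pics/w1.png

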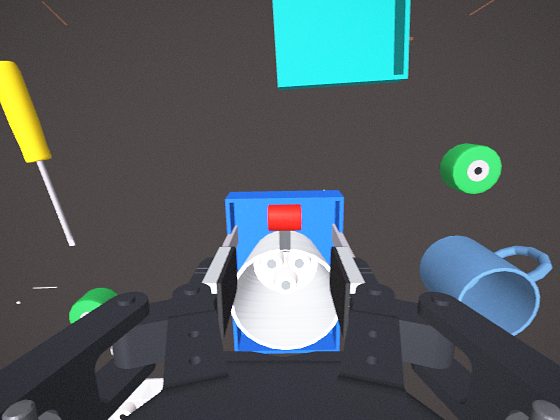

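The wrist picture shows the red barrel at (285,217), between the jaws and where it was predicted (284.7, 216.6). The three white bushings are in the pot. I go down now.

Emit:
play_rows --rows '[[0.5,[0,2,0.1],[0,0,0]],[0.5,[0,2,0.1],[0,-0.3,0]],[0.5,[0,2,0],[0,0,0]],[0.5,[0,1.5,0],[0,0,0]],[0.5,[0,1.2,0],[0,0,0]],[0.5,[0,0,0],[0,0,0]],[0,[0,0,0],[0,0,0]],[0,[0,0,0],[0,0,0]]]'

```text
clock: 5.8
eef_pos: [504.2, 256.8, 145.2]
tool_rot: [-1.572, -0.001, 1.439]
force: [-0.1, 1.3, -1.3]
width: 21.0
```

Emit:
play_rows --rows '[[0,[0,0,0],[0,0,0]],[0,[0,0,0],[0,0,0]],[0,[0,0,0],[0,0,0]],[0,[0,0,0],[0,0,0]],[0,[0,0,0],[0,0,0]],[0,[0,0,0],[0,0,0]],[0,[0,0,0],[0,0,0]],[0,[0,0,0],[0,0,0]]]'

```text
clock: 6.6
eef_pos: [504.2, 256.9, 145.1]
tool_rot: [-1.572, -0.001, 1.439]
force: [-0.6, 1.0, 6.5]
width: 21.1
```

Run:
```python
from cell import ctrl
from h import *
s=ctrl.read_state(); q=np.load("stand.npy"); 
print(s["clock"],s["eef_pos"].round(1),s["tool_rot"].round(3),s["qpos"].round(2),s["width"],s["force"])
W=ctrl.get_image("wrist")
cv2.imwrite("pics/w2.png",W["img"][:,:,::-1])
# arc in stand x/z
R=80
a0=np.arctan2(45,-66)
prev=None
for th in np.arange(0,2.21,0.1):
    x,z=R*np.cos(a0-th)*79.88/80,R*np.sin(a0-th)
    if prev: print(round(th,2),((x-prev[0])/10).round(2),((z-prev[1])/10).round(2),end=" | ")
    prev=(x,z)
```

```text
6.6 [504.2 256.9 145.1] [-1.572e+00 -1.000e-03  1.439e+00] [-0.12  0.69 -0.64  1.83  0.56  0.8   0.39] 21.06988111305394 [-0.56137146  1.0080971   6.49227597]
0.1 0.48 0.64 | 0.2 0.54 0.59 | 0.3 0.6 0.53 | 0.4 0.65 0.47 | 0.5 0.69 0.4 | 0.6 0.73 0.33 | 0.7 0.76 0.25 | 0.8 0.78 0.18 | 0.9 0.79 0.1 | 1.0 0.8 0.02 | 1.1 0.8 -0.06 | 1.2 0.79 -0.14 | 1.3 0.77 -0.22 | 1.4 0.74 -0.29 | 1.5 0.71 -0.37 | 1.6 0.67 -0.44 | 1.7 0.62 -0.5 | 1.8 0.57 -0.56 | 1.9 0.51 -0.62 | 2.0 0.45 -0.66 | 2.1 0.38 -0.7 | 2.2 0.31 -0.74 |
```

View pics/w2.png

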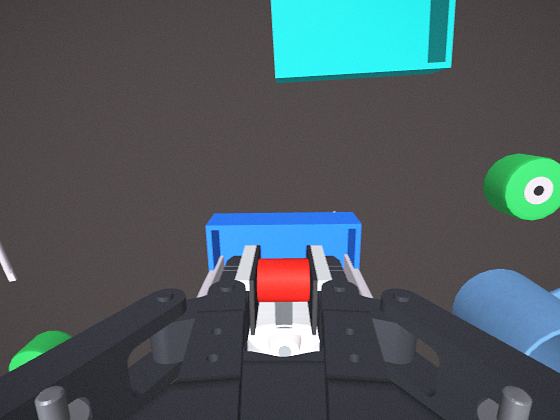

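Emit:
play_rows --rows '[[0,[0,-0.64,-0.48],[0,0,0]],[0,[0,-0.59,-0.54],[0,0,0]],[0,[0,-0.53,-0.6],[0,0,0]],[0,[0,-0.47,-0.65],[0,0,0]],[0,[0,-0.4,-0.69],[0,0,0]],[0,[0,-0.33,-0.73],[0,0,0]],[0,[0,-0.25,-0.76],[0,0,0]],[0,[0,-0.18,-0.78],[0,0,0]]]'

```text
clock: 7.45
eef_pos: [552.2, 250.9, 177.4]
tool_rot: [-1.564, -0.001, 1.44]
force: [-5.2, 5.9, -5.9]
width: 20.4
```

Run:
```python
from cell import ctrl
from h import *
s=ctrl.read_state(); q=np.load("stand.npy"); 
print(s["clock"],s["eef_pos"].round(1),s["tool_rot"].round(3),s["width"],s["force"].round(1))
D=ctrl.get_image("side")
cv2.imwrite("pics/d2.png",cv2.resize(D["img"][200:400,100:400,::-1],(750,500)))
```

```text
7.45 [552.2 250.9 177.4] [-1.564e+00 -1.000e-03  1.440e+00] 20.407752944926 [-5.2  5.9 -5.9]
```

View pics/d2.png

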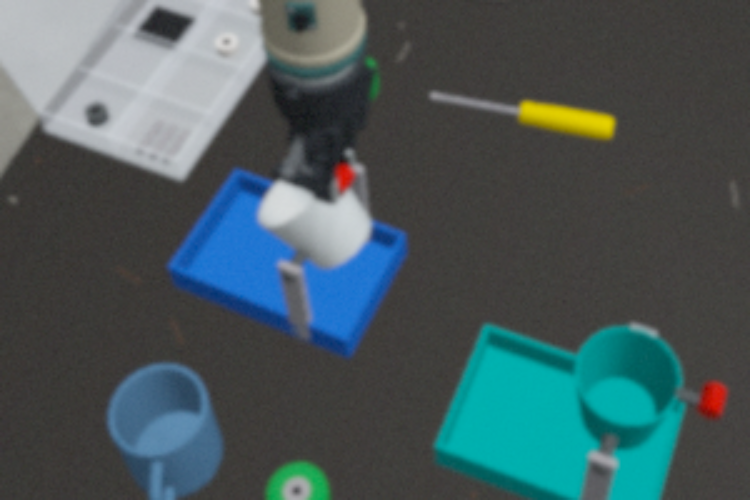

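The pot follows: it is tilted about 45° in the side view. I continue.

Emit:
play_rows --rows '[[0,[0,-0.1,-0.79],[0,0,0]],[0,[0,-0.02,-0.8],[0,0,0]],[0,[0,0.06,-0.8],[0,0,0]],[0,[0,0.14,-0.79],[0,0,0]],[0,[0,0.22,-0.77],[0,0,0]],[0,[0,0.29,-0.74],[0,0,0]],[0,[0,0.37,-0.71],[0,0,0]],[0,[0,0.44,-0.67],[0,0,0]]]'

```text
clock: 8.3
eef_pos: [616.5, 243.2, 166.5]
tool_rot: [-1.572, -0.003, 1.439]
force: [0.1, 3.6, 10.2]
width: 20.4
```

Emit:
play_rows --rows '[[0,[0,0.25,-0.31],[0,0,0]],[0,[0,0.25,-0.31],[0,0,0]],[0,[0,0.28,-0.29],[0,0,0]],[0,[0,0.28,-0.28],[0,0,0]],[0,[0,0.31,-0.26],[0,0,0]],[0,[0,0.31,-0.25],[0,0,0]],[0,[0,0.33,-0.23],[0,0,0]],[0,[0,0.33,-0.22],[0,0,0]]]'

```text
clock: 9.1
eef_pos: [640.6, 240.3, 144.3]
tool_rot: [-1.578, -0.006, 1.437]
force: [2.2, 4.2, 9.2]
width: 20.3
```

```bash
cat >> h.py <<'E'
def theta(s,q):
    """pot angle from gripper pose (handle 15 mm behind the TCP)"""
    g=s["eef_pos"]-Rt(s)[:,1]*14.9
    x=(g[:2]-q[:2])@[np.cos(q[2]),np.sin(q[2])]; y=(g[:2]-q[:2])@[-np.sin(q[2]),np.cos(q[2])]; z=g[2]-115
    return np.arctan2(45,-66)-np.arctan2(z,x), np.hypot(x,z), y
E
python3 - <<'E'
from cell import ctrl
from h import *
s=ctrl.read_state(); q=np.load("stand.npy"); 
print(s["clock"],s["eef_pos"].round(1),s["tool_rot"].round(3),s["width"],s["force"].round(1),theta(s,q))
D=ctrl.get_image("side")
cv2.imwrite("pics/d3.png",cv2.resize(D["img"][200:400,100:400,::-1],(750,500)))
E
```

```text
9.1 [640.6 240.3 144.3] [-1.578 -0.006  1.437] 20.279608595392535 [2.2 4.2 9.2] (np.float64(1.987334402933846), np.float64(83.85867142992045), np.float64(1.8893642966420297))
```

View pics/d3.png

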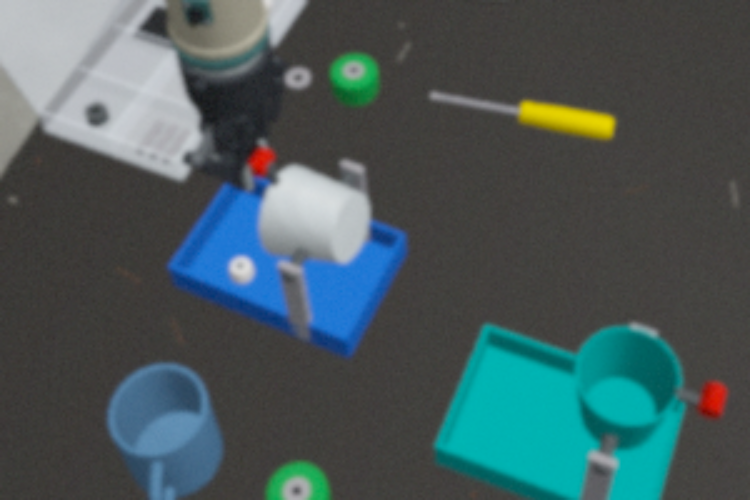

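One bushing is in the tray at crop (240,268), and two are not visible yet. The angle is about 2.0 rad, so I tip further, towards 2.2.

Emit:
play_rows --rows '[[0,[0,0.34,-0.1],[0,0,0]],[0,[0,0.34,-0.1],[0,0,0]],[0,[0,0.36,-0.06],[0,0,0]],[0,[0,0.36,-0.06],[0,0,0]],[0,[0,0.25,-0.02],[0,0,0]],[0,[0,0,0],[0,0,0]],[0,[0,0,0],[0,0,0]],[0,[0,0,0],[0,0,0]]]'

```text
clock: 9.95
eef_pos: [647.1, 239.7, 129.0]
tool_rot: [-1.583, -0.008, 1.434]
force: [8.5, 2.0, 10.7]
width: 20.0
```

Run:
```python
from cell import ctrl
from h import *
s=ctrl.read_state(); q=np.load("stand.npy"); 
print(s["clock"],s["eef_pos"].round(1),s["tool_rot"].round(3),s["width"],s["force"].round(1),theta(s,q))
D=ctrl.get_image("side");S=ctrl.get_image("scene")
for n,p in(("side",D),("scene",S)):
    print(n,[(round(c,2),u.round(),atz(p,u,12).round()) for c,u in marks(ctrl,p,"bushing0_mid")])
cv2.imwrite("pics/d4.png",np.hstack([cv2.resize(D["img"][240:350,140:290,::-1],(400,400)),cv2.resize(S["img"][140:270,300:420,::-1],(400,400))]))
```

```text
9.95 [647.1 239.7 129. ] [-1.583 -0.008  1.434] 20.0283193338062 [ 8.5  2.  10.7] (np.float64(2.1863268770852584), np.float64(82.83003673806655), np.float64(2.125607930423174))
side [(0.74, array([297., 145.]), array([ 588., -396.,   12.]))]
scene []
```

View pics/d4.png

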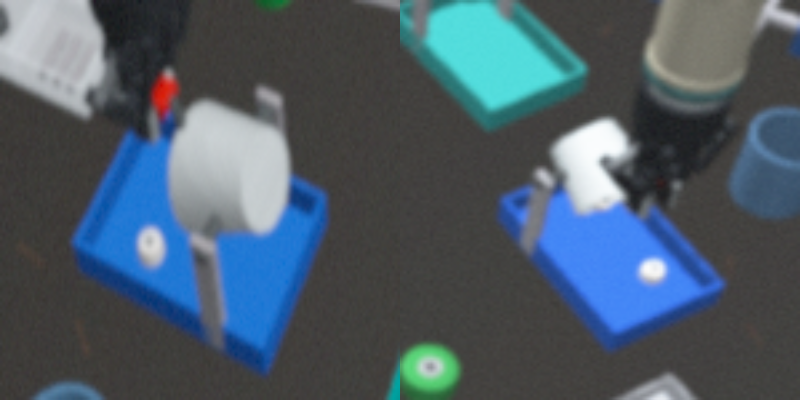

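Only one bushing shows in the tray, in both views. The others are either hidden or stuck. I push to the stop and shake a little.

Emit:
play_rows --rows '[[0,[0,0.4,0],[0,0,0]],[0,[0,0,0],[0,0,0]],[0,[0,-1.2,-0.1],[0,0,0]],[0,[0,1.2,0.1],[0,0,0]],[0,[0,-1.2,-0.1],[0,0,0]],[0,[0,1.2,0.1],[0,0,0]],[0,[0,0,0],[0,0,0]],[0,[0,0,0],[0,0,0]]]'

```text
clock: 10.95
eef_pos: [648.4, 239.4, 124.9]
tool_rot: [-1.586, -0.007, 1.438]
force: [11.9, 3.2, 11.1]
width: 19.8
```

```bash
cat > look.py <<'E'
from cell import ctrl
from h import *
import sys
s=ctrl.read_state(); q=np.load("stand.npy"); 
print(s["clock"],s["eef_pos"].round(1),s["tool_rot"].round(3),s["width"],s["force"].round(1),theta(s,q))
D=ctrl.get_image("side");S=ctrl.get_image("scene")
cv2.imwrite(f"pics/{sys.argv[1]}.png",np.hstack([cv2.resize(D["img"][240:350,140:290,::-1],(400,400)),cv2.resize(S["img"][140:270,300:420,::-1],(400,400))]))
E
python3 look.py d5
```

```text
10.95 [648.4 239.4 124.9] [-1.586 -0.007  1.438] 19.75650758607743 [11.9  3.2 11.1] (np.float64(2.2390217574641627), np.float64(82.6939949237959), np.float64(1.930012168061842))
```

View pics/d5.png

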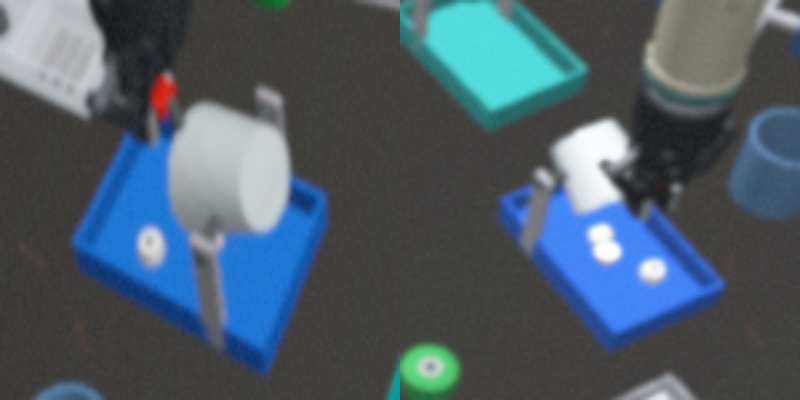

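The scene view shows all three white bushings in the tray, at crop (601,232), (608,250) and (653,270). I now run the arc back.

Emit:
play_rows --rows '[[0,[0,-0.4,0],[0,0,0]],[0,[0,-0.61,0.08],[0,0,0]],[0,[0,-0.7,0.16],[0,0,0]],[0,[0,-0.67,0.32],[0,0,0]],[0,[0,-0.64,0.48],[0,0,0]],[0,[0,-0.59,0.54],[0,0,0]],[0,[0,-0.53,0.6],[0,0,0]],[0,[0,-0.25,0.31],[0,0,0]]]'

```text
clock: 11.85
eef_pos: [615.8, 243.2, 163.4]
tool_rot: [-1.571, -0.003, 1.44]
force: [3.6, 7.5, -11.6]
width: 20.0
```

Emit:
play_rows --rows '[[0,[0,-0.25,0.31],[0,0,0]],[0,[0,-0.44,0.67],[0,0,0]],[0,[0,-0.37,0.71],[0,0,0]],[0,[0,-0.29,0.74],[0,0,0]],[0,[0,-0.22,0.77],[0,0,0]],[0,[0,-0.14,0.79],[0,0,0]],[0,[0,-0.06,0.8],[0,0,0]],[0,[0,0.02,0.8],[0,0,0]]]'

```text
clock: 12.65
eef_pos: [563.4, 249.6, 180.2]
tool_rot: [-1.575, -0.005, 1.438]
force: [12.2, 6.7, -21.1]
width: 20.1
```

```bash
python3 look.py d6
```

```text
12.65 [563.4 249.6 180.2] [-1.575 -0.005  1.438] 20.12751771940102 [ 12.2   6.7 -21.1] (np.float64(0.891366335671691), np.float64(80.40069661366655), np.float64(1.0265979927105446))
```

View pics/d6.png

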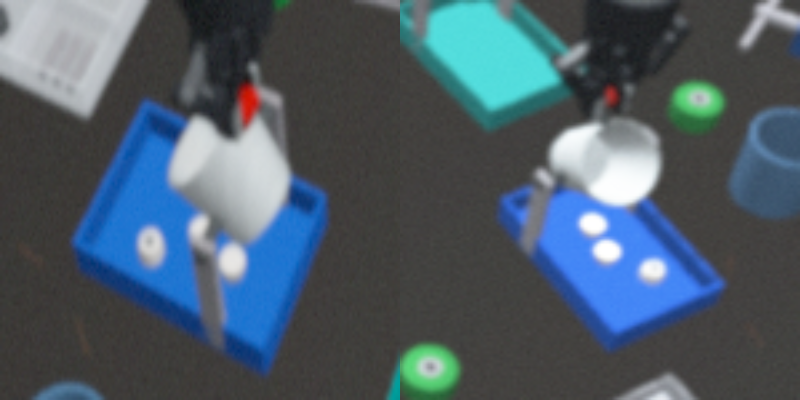

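All three bushings are separate on the tray floor and the pot's mouth is empty. I continue to upright.

Emit:
play_rows --rows '[[0,[0,0.2,0.79],[0,0,0]],[0,[0,0.25,0.78],[0,0,0]],[0,[0,0.25,0.76],[0,0,0]],[0,[0,0.33,0.73],[0,0,0]],[0,[0,0.4,0.69],[0,0,0]],[0,[0,0.47,0.65],[0,0,0]],[0,[0,0.53,0.6],[0,0,0]],[0,[0,0.59,0.54],[0,0,0]]]'

```text
clock: 13.55
eef_pos: [506.5, 256.6, 154.1]
tool_rot: [-1.575, -0.001, 1.439]
force: [-4.4, -0.8, 15.6]
width: 20.0
```

Emit:
play_rows --rows '[[0,[0,0.6,0.48],[0,0,0]],[0,[0,0.1,0],[0,0,0]],[0,[0,0,0],[0,0,0]],[0,[0,0,0],[0,0,0]],[0,[0,0,0],[0,0,0]],[0,[0,0,0],[0,0,0]],[0,[0,0,0],[0,0,0]],[0,[0,0,0],[0,0,0]]]'

```text
clock: 14.35
eef_pos: [499.9, 257.5, 146.1]
tool_rot: [-1.571, -0.001, 1.439]
force: [-6.2, 0.5, 12.8]
width: 19.8
```

```bash
python3 look.py d7
```

```text
14.35 [499.9 257.5 146.1] [-1.571e+00 -1.000e-03  1.439e+00] 19.84257135270852 [-6.2  0.5 12.8] (np.float64(-0.020359039490173814), np.float64(84.14013965240976), np.float64(0.5802409839864663))
```

View pics/d7.png

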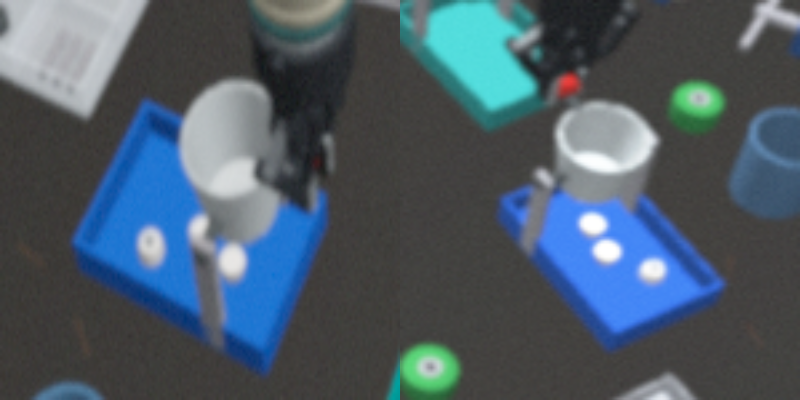

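The pot stands upright and empty, with the three bushings in the tray. I release and rise.

Emit:
play_rows --rows '[[0.5,[0,0,0],[0,0,0]],[0.5,[0,0,0],[0,0,0]],[0.5,[0,0,0],[0,0,0]],[0.5,[0,0,0],[0,0,0]],[0.5,[0,-1,0],[0,0,0]],[0.5,[0,-2,0],[0,0,0]],[0.5,[0,-3,0],[0,0,0]],[0.5,[0,-3,0],[0,0,0]]]'

```text
clock: 15.25
eef_pos: [500.3, 256.5, 235.9]
tool_rot: [-1.57, 0.0, 1.439]
force: [1.3, 0.4, 0.9]
width: 42.7
```

```bash
python3 look.py d8
python3 - <<'E'
from cell import ctrl
from h import *
q=np.load("stand.npy")
h=np.array([q[0]-66*np.cos(q[2]),q[1]-66*np.sin(q[2]),160])
D=ctrl.get_image("side");S=ctrl.get_image("scene");W=ctrl.get_image("wrist")
for n,p in(("side",D),("scene",S),("wrist",W)): print(n,[(round(c,2),u.round(1)) for c,u in marks(ctrl,p,"pot_grip")],proj(p,h).round(1))
print(ctrl.read_state()["qpos"].round(2))
E
```

```text
15.25 [500.3 256.5 235.9] [-1.57   0.     1.439] 42.74353953693621 [1.3 0.4 0.9] (np.float64(0.49706286842908654), np.float64(152.6872588547406), np.float64(-0.30932242869879745))
side [(0.91, array([253.9, 285.6])), (0.59, array([381.5, 363.1]))] [[253.9 286.6]]
scene [(0.81, array([349.9, 168. ])), (0.73, array([313.7, 107.5]))] [[348.3 167.3]]
wrist [(0.83, array([284., 230.]))] [[284.5 221.4]]
[-0.07  0.58 -0.72  1.75  0.45  0.98  0.48]
```

View pics/d8.png

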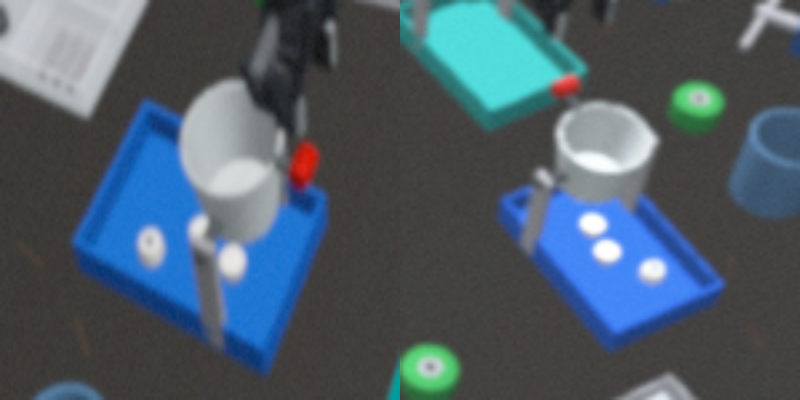

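```bash
cat > car.py <<'E'
from h import *
def comp(m,near):
    n,l,st,c=cv2.connectedComponentsWithStats(m.astype(np.uint8)); i=[i for i in range(1,n) if st[i,4]>25]
    i=min(i,key=lambda i:np.hypot(*(c[i]-near))); return c[i],l==i
def meas(p,nd,no,ny,out):
    h=cv2.cvtColor(p["img"],cv2.COLOR_RGB2HSV)
    org,om=comp((h[...,0]>5)&(h[...,0]<17)&(h[...,1]>150)&(h[...,2]>120),no)
    try: yel,ym=comp((h[...,0]>=21)&(h[...,0]<34)&(h[...,1]>150)&(h[...,2]>110),ny)
    except Exception: yel=None
    return org,yel,om.sum(),(ym.sum() if yel is not None else 0)
E
python3 - <<'E'
from car import *
S=pickle.load(open("pics/scene0.pkl","rb"));D=pickle.load(open("pics/side0.pkl","rb"))
ax=np.array([556.5,-257.5])
from scipy.optimize import minimize
# axis by white disc silhouette
t=np.linspace(0,2*np.pi,90)
V=[]
for p,b in((S,(165,240,265,335)),(D,(250,140,340,205))):
    k=np.zeros((420,560),np.uint8);k[b[1]:b[3],b[0]:b[2]]=1
    h=cv2.cvtColor(p["img"],cv2.COLOR_RGB2HSV); w=((h[...,1]<45)&(h[...,2]>165)).astype(np.uint8)&k; d=(p["img"].max(2)<70).astype(np.uint8)&k
    n,l,st,_=cv2.connectedComponentsWithStats(w);w=(l==1+np.argmax(st[1:,4])).astype(np.uint8);V.append((p,w,d))
def disc(p,q):
    u=np.vstack([proj(p,np.c_[q[0]+108*np.cos(t),q[1]+108*np.sin(t),0*t+z]) for z in(24,18)]).astype(np.float32)
    m=np.zeros((420,560),np.uint8);cv2.fillConvexPoly(m,np.round(cv2.convexHull(u)*256).astype(np.int32),1,shift=8);return m
def cost(q): return float(sum((w&(1-disc(p,q))).sum()+(disc(p,q)&d).sum()*.5 for p,w,d in V))
r=min((minimize(cost,[556+a,-257+b],method="Nelder-Mead",options=dict(initial_simplex=[[556+a,-257+b],[562+a,-257+b],[556+a,-251+b]])) for a in(-3,3) for b in(-3,3)),key=lambda r:r.fun)
print(r.x,r.fun)
for p,no,ny in((S,(185,282),(201,249)),(D,(312,142),(336,189))):
    o,y,no_,ny_=meas(p,None,no,ny,None)
    O=atz(p,o,89)[:2]; Y=atz(p,y,8)[:2]
    for A in(r.x,ax):
        a=np.degrees(np.arctan2(*(O-A)[::-1])); b=np.degrees(np.arctan2(*(Y-A)[::-1]))%360
        print(o.round(1),y.round(1),no_,ny_,"r",np.hypot(*(O-A)).round(1),np.hypot(*(Y-A)).round(1),"ang",a%360,b)
np.save("axis.npy",r.x)
E
```

```text
[ 557.11211395 -258.79475403] 268.5
[184.4 282.8] [257.6 214.6] 182 56 r 80.4 290.9 ang 247.81608530858688 122.85081927494689
[184.4 282.8] [257.6 214.6] 182 56 r 81.4 289.5 ang 248.55951296707286 122.88805348359382
[312.  141.4] [335.8 189.5] 42 196 r 82.8 137.1 ang 248.3554268343491 169.99319057767897
[312.  141.4] [335.8 189.5] 42 196 r 83.8 136.3 ang 249.0708063424593 170.48454200507692
```

Run:
```python
from cell import ctrl
from h import *
s=ctrl.read_state(); A=s["eef_pos"][:2]; B=np.array([557,-258.3]); y0=s["tool_rot"][2]; y1=0.28; n=14
print(y0,np.degrees(y0-y1)/n)
for i in range(n):
    y=y0+(y1-y0)*i/n; d=(B-A)/n/10
    print((d@[np.cos(y),np.sin(y)]).round(2),(d@[-np.sin(y),np.cos(y)]).round(2))
```

```text
1.4387234192997878 4.74214011063182
-3.59 -0.89
-3.5 -1.18
-3.39 -1.47
-3.26 -1.74
-3.11 -2.01
-2.93 -2.25
-2.73 -2.49
-2.52 -2.71
-2.28 -2.91
-2.04 -3.08
-1.77 -3.24
-1.5 -3.38
-1.22 -3.49
-0.92 -3.58
```

Emit:
play_rows --rows '[[0.5,[-3.59,-0.5,-0.89],[0,4.74,0]],[0.5,[-3.5,0,-1.18],[0,4.74,0]],[0.6,[-3.39,0,-1.47],[0,4.74,0]],[0.7,[-3.26,0,-1.74],[0,4.74,0]],[0.7,[-3.11,0,-2.01],[0,4.74,0]],[0.7,[-2.93,0,-2.25],[0,4.74,0]],[0.7,[-2.73,0,-2.49],[0,4.74,0]],[0.7,[-2.52,0,-2.71],[0,4.74,0]]]'

```text
clock: 16.45
eef_pos: [532.8, -38.9, 238.8]
tool_rot: [-1.57, 0.001, 0.774]
force: [0.7, 0.2, 0.2]
width: 59.7
```

Emit:
play_rows --rows '[[0.7,[-2.28,0,-2.91],[0,4.74,0]],[0.7,[-2.04,0,-3.08],[0,4.74,0]],[0.7,[-1.77,0,-3.24],[0,4.74,0]],[0.7,[-1.5,0,-3.38],[0,4.74,0]],[0.7,[-1.22,0,-3.49],[0,4.74,0]],[0.7,[-0.92,0,-3.58],[0,4.74,0]],[0.7,[0,0,0],[0,0,0]],[0.7,[0,0,0],[0,0,0]]]'

```text
clock: 17.25
eef_pos: [557.1, -258.2, 238.3]
tool_rot: [-1.569, 0.002, 0.279]
force: [0.6, 1.6, 0.6]
width: 59.8
```

Run:
```python
from cell import ctrl
from h import *
s=ctrl.read_state(); print(s["clock"],s["eef_pos"].round(1),s["tool_rot"].round(3),s["qpos"].round(2),s["width"])
W=ctrl.get_image("wrist"); K=[557,-258.3,130]
print(marks(ctrl,W,"knob"),proj(W,K)); cv2.imwrite("pics/w5.png",W["img"][:,:,::-1])
for c,u in marks(ctrl,W,"knob")[:1]: print(atz(W,u,130))
for t,z in(("marked_jar",94),("front_spot",94),("carousel",14)):
    print(t,[(round(c,2),u.round(1),atz(W,u,z)[:2].round(1)) for c,u in marks(ctrl,W,t)])
print(delta(s,[557,-258.3,112]))
```

```text
17.25 [ 557.1 -258.2  238.3] [-1.569  0.002  0.279] [ 0.63  0.59 -0.39  1.61  0.26  1.    0.44] 59.774909166586305
[(0.79, array([280.28 , 209.118]))] [[283.46989812 204.36908643]]
[ 555.65653098 -262.66695459  130.        ]
marked_jar [(0.9, array([229.8, 259.7]), array([ 526.1, -332. ]))]
front_spot [(0.96, array([200.9, 155. ]), array([ 479.5, -244.6]))]
carousel [(0.7, array([281.4, 179.7]), array([ 555. , -260.2]))]
(array([ 1.000e-02,  1.263e+01, -3.000e-02]), None)
```

View pics/w5.png

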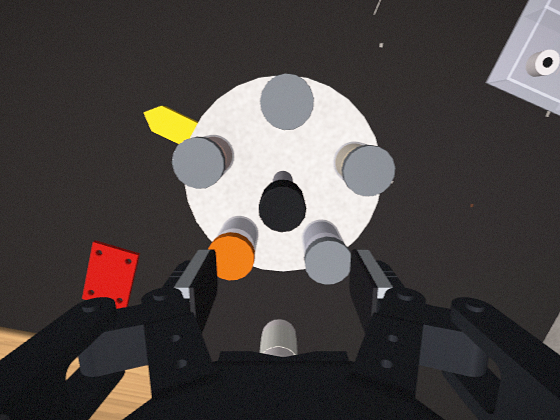

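Wrist view: knob at about (283,204), matching the predicted point. The orange lid is at (232,257), grey lids around it, and the yellow pointer tip is at (145,108), left of the grey jar at (198,162). I go down onto the knob and close.

Emit:
play_rows --rows '[[0.7,[0,3,0],[0,0,0]],[0.7,[0,3,0],[0,0,0]],[0.7,[0,2.5,0],[0,0,0]],[0.7,[0,2,0],[0,0,0]],[0.7,[0,1,0],[0,0,0]],[0.7,[0,0.9,0],[0,0,0]],[0.7,[0,0,0],[0,0,0]],[0,[0,0,0],[0,0,0]]]'

```text
clock: 18.35
eef_pos: [558.4, -257.8, 116.3]
tool_rot: [-1.572, -0.001, 0.281]
force: [-0.4, 0.5, 1.2]
width: 47.0
```

Emit:
play_rows --rows '[[0,[0,0,0],[0,0,0]],[0,[0,0,0],[0,0,0]],[0,[0,0,0],[0,0,0]],[0,[0,0,0],[0,0,0]],[0,[0,0,0],[0,0,0]],[0,[0,0,0],[0,0,0]],[0,[0,0,0],[0,0,0]],[0,[0,0,0],[0,0,0]]]'

```text
clock: 19.15
eef_pos: [556.3, -258.6, 116.8]
tool_rot: [-1.571, 0.003, 0.28]
force: [-4.2, -0.1, 5.0]
width: 34.5
```

Run:
```python
from cell import ctrl
from h import *
s=ctrl.read_state(); print(s["clock"],s["eef_pos"].round(1),s["tool_rot"].round(3),s["width"],s["force"].round(1))
W=ctrl.get_image("wrist"); D=ctrl.get_image("side"); cv2.imwrite("pics/w6.png",W["img"][:,:,::-1])
ax=np.array([557,-258.3])
for n,p in(("w",W),("d",D)):
  for t,z in(("marked_jar",94),("front_spot",94)):
    for c,u in marks(ctrl,p,t):
        v=atz(p,u,z)[:2]-ax; print(n,t,round(c,2),u.round(1),np.hypot(*v).round(1),np.degrees(np.arctan2(v[1],v[0]))%360)
```

```text
19.15 [ 556.3 -258.6  116.8] [-1.571  0.003  0.28 ] 34.53194131739136 [-4.2 -0.1  5. ]
w front_spot 0.6 [144.2 180.9] 78.7 170.5255903630501
d marked_jar 0.78 [311.8 140.3] 82.0 248.60824466576003
d front_spot 0.77 [319.  161.8] 75.7 170.63489548067045
```

View pics/w6.png

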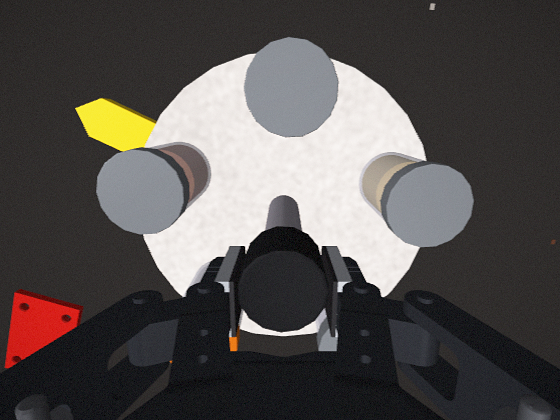

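The jaws hold the knob (34.5 mm). The turn needed is 248.5° to 170.6°, about 78° clockwise from above, which is +78° about tool y.

Emit:
play_rows --rows '[[0,[0,0,0],[0,4,0]],[0,[0,0,0],[0,7,0]],[0,[0,0,0],[0,8,0]],[0,[0,0,0],[0,8,0]],[0,[0,0,0],[0,8,0]],[0,[0,0,0],[0,8,0]],[0,[0,0,0],[0,8,0]],[0,[0,0,0],[0,8,0]]]'

```text
clock: 20.25
eef_pos: [555.5, -258.4, 116.8]
tool_rot: [-1.573, 0.002, -0.756]
force: [-6.1, 0.2, 5.0]
width: 34.4
```

Emit:
play_rows --rows '[[0,[0,0,0],[0,6,0]],[0,[0,0,0],[0,5,0]],[0,[0,0,0],[0,4,0]],[0,[0,0,0],[0,3,0]],[0,[0,0,0],[0,1,0]],[0,[0,0,0],[0,0,0]],[0,[0,0,0],[0,0,0]],[0,[0,0,0],[0,0,0]]]'

```text
clock: 21.05
eef_pos: [555.4, -258.2, 116.8]
tool_rot: [-1.574, 0.002, -1.082]
force: [-7.0, -0.3, 7.0]
width: 34.4
```

Run:
```python
from cell import ctrl
from h import *
s=ctrl.read_state(); print(s["clock"],s["eef_pos"].round(1),s["tool_rot"].round(3),s["width"],s["force"].round(1),s["qpos"].round(2))
W=ctrl.get_image("wrist"); D=ctrl.get_image("side"); S=ctrl.get_image("scene")
ax=np.array([557,-258.3])
for n,p in(("w",W),("d",D),("s",S)):
  for t,z in(("marked_jar",94),("front_spot",94)):
    for c,u in marks(ctrl,p,t):
        v=atz(p,u,z)[:2]-ax; print(n,t,round(c,2),u.round(1),np.hypot(*v).round(1),np.degrees(np.arctan2(v[1],v[0]))%360)
F=np.r_[ax+78*np.array([np.cos(np.radians(170.6)),np.sin(np.radians(170.6))]),94]
print([proj(p,F).round(1) for p in(W,D,S)])
pickle.dump((W,D,S),open("pics/end.pkl","wb"))
cv2.imwrite("pics/e1.png",np.hstack([cv2.resize(D["img"][100:220,230:370,::-1],(400,400)),cv2.resize(S["img"][230:340,150:270,::-1],(400,400))]))
cv2.imwrite("pics/e1w.png",W["img"][:,:,::-1])
```

```text
21.05 [ 555.4 -258.2  116.8] [-1.574  0.002 -1.082] 34.3565683841198 [-7.  -0.3  7. ] [ 0.36  0.72  0.05  1.73 -0.04  0.7  -0.65]
d marked_jar 0.86 [320.2 161.7] 78.8 172.05102343018604
d marked_jar 0.39 [234.8 313.2] 553.0 91.90822683845197
d front_spot 0.96 [320.8 164.3] 85.2 165.50838809967206
d front_spot 0.68 [243.4 234.6] 338.1 83.01585505841075
s marked_jar 0.76 [206. 255.] 71.2 168.31241734642856
s marked_jar 0.43 [321.9 276.5] 291.9 54.46936275810078
s front_spot 0.55 [203.6 255.6] 72.2 173.7030946325724
[array([[201.6, 342.8]]), array([[319.7, 162. ]]), array([[204.2, 253.5]])]
```

View pics/e1.png

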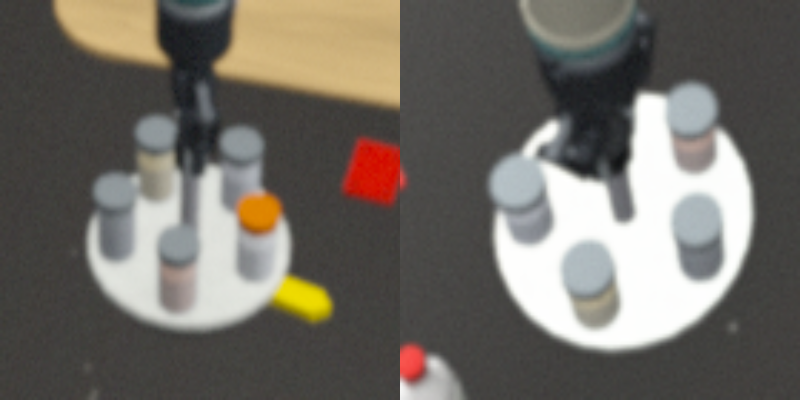

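View pics/e1w.png

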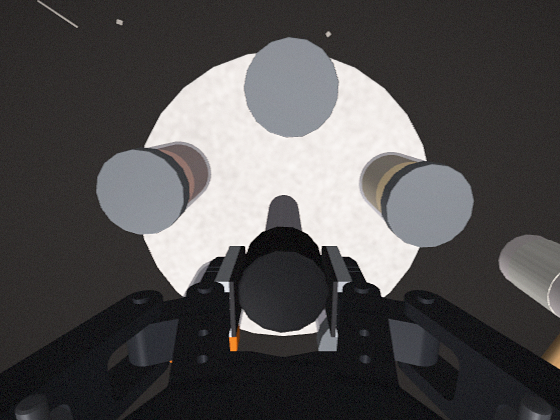

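Run:
```python
from h import *
W,D,S=pickle.load(open("pics/end.pkl","rb"))
ax=np.array([557,-258.3])
def circ(im):
    h=cv2.cvtColor(im,cv2.COLOR_RGB2HSV)
    m=((h[...,0]>95)&(h[...,0]<115)&(h[...,1]>20)&(h[...,1]<90)&(h[...,2]>100)).astype(np.uint8); m[230:]=0
    m=cv2.morphologyEx(m,cv2.MORPH_OPEN,np.ones((9,9)))
    n,l,st,c=cv2.connectedComponentsWithStats(m); 
    return [cv2.minEnclosingCircle(np.argwhere(l==i)[:,::-1].astype(np.float32)) for i in range(1,n) if st[i,4]>2000]
C=circ(W["img"]); 
P=[atz(W,c,94)[:2] for c,r in C]
def f(v): return np.concatenate([p-(v[:2]+78*np.array([np.cos(v[2]+k),np.sin(v[2]+k)])) for p,k in zip(P,ks)])
best=None
from itertools import permutations
for kk in permutations(range(1,5),len(P)):
    ks=np.radians(72*np.array(kk)); 
    r=least_squares(f,[ax[0],ax[1],np.radians(170)])
    if np.hypot(*(r.x[:2]-ax))<15 and abs(np.degrees(r.x[2])-170)<36: 
        print(kk,r.cost.round(1),r.x[:2].round(1),np.degrees(r.x[2]),[ (np.round(c),round(rr)) for c,rr in C])
# pointer in w6: same camera-tool, turned back by 78.0 deg about the tool axis, tool pos (556.3,-258.6) vs (555.4,-258.2)
W6=dict(W); E=np.array(W["extrinsics"]).copy(); a=0.280+1.082
R=Ro.from_euler("z",a).as_matrix(); t0=np.array([555.4,-258.2,0]);t1=np.array([556.3,-258.6,0])
E[:3,:3]=R@E[:3,:3]; E[:3,3]=R@(E[:3,3]-t0)+t1; W6["extrinsics"]=E
im=cv2.imread("pics/w6.png")[:,:,::-1]; h=cv2.cvtColor(im,cv2.COLOR_RGB2HSV)
m=((h[...,0]>=26)&(h[...,0]<34)&(h[...,1]>180)&(h[...,2]>215)).astype(np.uint8)
n,l,st,c=cv2.connectedComponentsWithStats(m); i=1+np.argmax(st[1:,4]); print(st[i],c[i])
pts=np.argwhere(l==i)[:,::-1]; T=np.array([atz(W6,u,12)[:2] for u in pts])
v=T-ax; r=np.hypot(*v.T); print("tip r",r.max(),"ang tip",np.degrees(np.arctan2(*v[np.argmax(r)][::-1]))%360,"centroid ang",np.degrees(np.arctan2(*v.mean(0)[::-1]))%360)
h_=(r>120)&(r<150); print("mid-ang r120-150",np.degrees(np.arctan2(*v[h_].mean(0)[::-1]))%360)
```

```text
Traceback (most recent call last):
ValueError: need at least one array to concatenate
```

Run:
```python
from h import *
W,D,S=pickle.load(open("pics/end.pkl","rb"))
ax=np.array([557,-258.3])
P=[atz(W,c,94)[:2] for c in((140.5,191.5),(291.5,87),(429.5,205))]
print(np.round(P,1))
for k0 in range(5):
  for sg in(1,-1):
    ks=np.radians(72*(k0+sg*np.arange(3)))
    f=lambda v:np.concatenate([p-(v[:2]+78*np.array([np.cos(v[2]+k),np.sin(v[2]+k)])) for p,k in zip(P,ks)])
    r=least_squares(f,[ax[0],ax[1],np.radians(170)])
    if r.cost<200 and abs(np.degrees(r.x[2])-170)<36: print(k0,sg,r.cost.round(1),r.x[:2].round(1),np.degrees(r.x[2]))
W6=dict(W); E=np.array(W["extrinsics"]).copy(); a=0.280+1.082
R=Ro.from_euler("z",a).as_matrix(); t0=np.array([555.4,-258.2,0]);t1=np.array([556.3,-258.6,0])
E[:3,:3]=R@E[:3,:3]; E[:3,3]=R@(E[:3,3]-t0)+t1; W6["extrinsics"]=E
im=cv2.imread("pics/w6.png")[:,:,::-1].copy(); h=cv2.cvtColor(im,cv2.COLOR_RGB2HSV)
m=((h[...,0]>=20)&(h[...,0]<36)&(h[...,1]>150)&(h[...,2]>190)).astype(np.uint8)
n,l,st,c=cv2.connectedComponentsWithStats(m); i=1+np.argmax(st[1:,4]); print(st[i],c[i])
pts=np.argwhere(l==i)[:,::-1]; T=np.array([atz(W6,u,12)[:2] for u in pts])
v=T-ax; r=np.hypot(*v.T); print("tip r",r.max(),"ang tip",np.degrees(np.arctan2(*v[np.argmax(r)][::-1]))%360,"centroid",np.degrees(np.arctan2(*v.mean(0)[::-1]))%360)
h_=(r>130)&(r<150); print("mid-ang",np.degrees(np.arctan2(*v[h_].mean(0)[::-1]))%360)
```

```text
[[ 547.3 -181.2]
 [ 627.4 -225.3]
 [ 610.3 -314.9]]
4 -1 0.1 [ 556.9 -258.4] 169.21004046660386
[  75   98   80   53 2559] [114.41227042 124.6869871 ]
tip r 164.86759220569638 ang tip 170.26081428289183 centroid 169.80392893793808
mid-ang 170.06725000536557
```

The jar is at 169.2° and the pointer at 170.1–170.6°, which is 1–2 mm off against the allowed 12 mm. The axis fit, (556.9, -258.4), and the tip radius, 164.9 mm, agree with what was given. I hand in while holding.

```bash
python3 look.py e2; python3 -c "
from cell import ctrl
s=ctrl.read_state();print(s['clock'],s['width'],abs(s['qd']).max());print(ctrl.finish_job())"
```

```text
21.5 [ 555.3 -258.2  116.8] [-1.574  0.002 -1.082] 34.56035252328814 [-7.   0.   6.4] (np.float64(2.2316667669980386), np.float64(54.55661323869159), np.float64(-503.3793917464168))
21.6 34.63337548822298 0.003697528950470703
the job is handed in; nothing more can be done
None
```

View pics/e2.png

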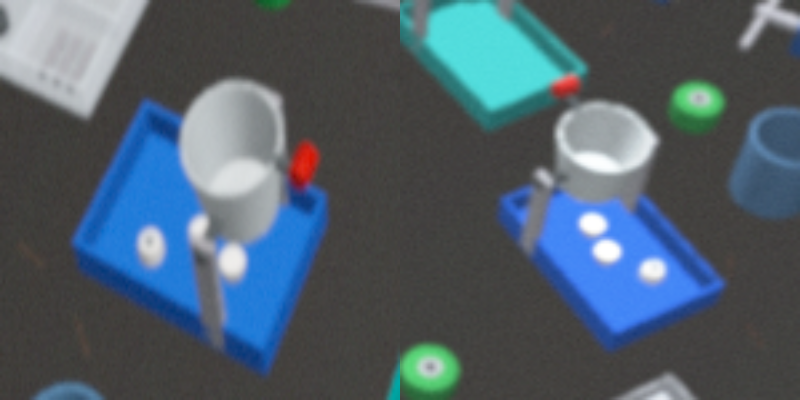

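I tipped the pot by its red handle until all three bushings were in the blue tray, and stood it upright again. I then turned the carousel 78° by its knob and handed in at 21.6 s with the knob still gripped and the arm still. No verdict was reported.

**Tipping:** at about 2.2 rad only one bushing could be seen in the tray. I pushed to the stop with a short shake, and the next picture showed all three there.

**Last checks:**
- **Bushings and pot:** the final scene view (e2) shows the pot upright and empty and three bushings in the tray. The side view shows only two, because the third is hidden behind the pot.
- **Orange lid:** fitting the grey lids and the pointer in the wrist pictures puts the jar at 169.2° and the pointer at 170.1–170.6°. That is about 1–2 mm off, against the allowed 12 mm.
- **Disagreement:** the networks' own marks scatter by up to about 7° for the front spot (165.5° and 173.7°), roughly up to 9 mm at the lid. For the jar they gave 168.3° and 172.1°. I relied on the geometric fit.
- **Grip:** the fingers were at 34.6 mm on the knob, but the contact force itself was not measured.
- **Bystanders:** none was touched in any picture I viewed. I did not measure their positions again.

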